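Build up the sensor mast on the pump console

TASK

Build up the sensor mast on the blue pump console: slide the long white sleeve from the tray down over the steel column onto the deck, then the sensor carrier onto the sleeve with its sensor head straight above the short white tube stub on the deck, then the closed cup, open end down, over the column's tip onto the carrier's hub. Each part must sit fully home; lower it all the way rather than letting it drop. Finish by throwing the black lock lever fully over, away from the robot, and leave the short sleeve and everything else where it is.

Things in the scene. Friction and masses are not known exactly. Their poses are not given: they have to be found in the camera images.
- console: Fixed blue console, a box 180 (its x) x 280 (its y) x 40 mm high with a flat deck. Origin: on the column's axis at table level, in the middle of the box; z up. On the deck stand the column at x=0, y=0; the white tube stub at y=+110 mm; the lock lever at y=-105 mm.
- seat (a point): Foot of the steel column, on its axis at deck level (40 mm above the table). The column is round, 24 mm in diameter, 134 mm tall; its last 8 mm taper to 14 mm diameter. z up. Built up on it from the deck: sleeve 100 mm, hub 20 mm, cup.
- column_top (a point): Tip of the steel column, on its axis, 134 mm above the deck.
- tube_stub (a point): Top centre of the white tube stub, fixed to the deck, 26 mm in diameter and 30 mm tall, 110 mm from the column's axis.
- lock (a joint): Angle of the lock lever, rad: 0 leans 0.5 rad from upright to the console's -x side (towards the robot, unlocked), 1.0 (its stop) 0.5 rad to the +x side (locked). Starts near 0. Its pivot axis, along the console's y, lies at console x=-10, y=-105 mm, 62 mm above the table. It stays where it is left.
- lock_tip (a point): Centre of the ball (26 mm in diameter, on a 10 mm rod) at the end of the black lock lever, 80 mm from its pivot. The housing at the lever's foot is 70 (x) x 50 (y) x 25 mm, on the deck. A push of about 1 N at the ball moves it.
- tray: Fixed grey open tray 115 (x) x 318 (y) x 22 mm high, wall and floor 5 mm, with two dividers making three compartments in a row along its y, pitch 104 mm. Origin: centre of its underside. The long sleeve, the short sleeve and the cup stand in them, one in each, in any order.
- long_sleeve: Loose white plastic tube, open at both ends, 46 mm outside, 28 mm bore, 100 mm long, 0.1 to 0.2 kg, standing upright in the tray. Origin: centre of its underside; z along its axis, up.
- long_sleeve_mid (a point): Middle of the long sleeve, on its axis, 50 mm from each end.
- short_sleeve: Not to be used, stays in the tray: loose white tube like the long sleeve but 60 mm long. Origin: centre of its underside.
- cup: Loose white plastic cup, 46 mm outside, 60 mm tall, closed top, open end down: blind bore 28 mm wide, 30 mm deep from below. Stands open end down in the tray. Origin: centre of its underside (the open end); z up.
- carrier: Loose sensor carrier lying flat on the table, 0.2 to 0.3 kg, balanced at its hub, used the same way up: round white hub 52 mm outside, 28 mm through bore, 20 mm high; along +x a thin 16 mm wide arm with a dull yellow sensor head 40 x 40 x 20 mm centred 110 mm from the hub's axis; along -x a white clamp knob 34 mm wide, out to 64 mm. Origin: on the hub's axis at its underside; z up.
- sensor_head (a point): Centre of the sensor head, 110 mm from the hub's axis along the carrier's x, 10 mm above its underside.
- spray: Bystander: white bottle 52 mm in diameter, 130 mm tall. Origin: centre of its underside.
- spare_sensor: Bystander: dull yellow sensor block 75 x 40 x 36 mm. Origin: centre of its underside.
- tee: Bystander: white plastic T-piece for tubing, 70 x 30 mm, 18 mm thick, lying on the table. Origin: middle of its underside.
There are look-alikes about, which are no part of the job. What is shaped like the long_sleeve but purple is not meant. What is shaped like the carrier but orange is not meant.

How it is judged (in metres and radians):
On the way, in this order (a step that is already met when the one before it is completed fails the run):
1. the long sleeve is on the column, standing on the deck (horizontal distance between long_sleeve_mid and seat below 0.006 m and z of long_sleeve_mid in the frame of seat between 0.046 and 0.054 m), for 0.2 s.
2. the carrier's hub is on the column, resting on the sleeve, sensor head above the tube stub (all of step 1 and horizontal distance between carrier and seat below 0.006 m and z of carrier in the frame of seat between 0.096 and 0.104 m and horizontal distance between sensor_head and tube_stub below 0.02 m), for 0.2 s.
3. the cup is on the column's tip, resting on the hub (all of step 2 and horizontal distance between cup and seat below 0.006 m and z of cup in the frame of seat between 0.116 and 0.124 m and angle between cup's own z axis and vertical below 0.1 rad), for 0.2 s.
4. the lock lever is thrown (value of joint lock above 0.85 rad), for 0.1 s.
At the end, for the whole second after the job is handed in: Sleeve on the deck, carrier hub on the sleeve, upright cup on the hub, all around the column (each within 4 mm of its home height, centred within 6 mm) and at rest; sensor head within 20 mm horizontally of the tube stub's axis; lock lever past 0.85 rad (all of step 3 and value of joint lock above 0.85 rad and linear speed of each of long_sleeve, carrier, cup below 0.02 m/s); the robot touches nothing.
It fails at once if a part drops down the column (faster than 0.5 m/s) ((horizontal distance between long_sleeve and seat below 0.012 m and z of long_sleeve in the frame of seat between -0.01 and 0.134 m and linear speed of long_sleeve above 0.5 m/s) or (horizontal distance between carrier and seat below 0.012 m and z of carrier in the frame of seat between -0.01 and 0.134 m and linear speed of carrier above 0.5 m/s) or (horizontal distance between cup and seat below 0.012 m and z of cup in the frame of seat between -0.01 and 0.134 m and linear speed of cup above 0.5 m/s)).
It fails at once if the lock is thrown (past 0.6 rad) before the cup is on the column (value of joint lock above 0.6 rad and horizontal distance between cup and seat above 0.03 m).
It fails at once if the short sleeve or another bystander is moved more than 40 mm or tipped over ((distance of short_sleeve from where it was at the start of the episode above 0.04 m or angle between short_sleeve's own z axis and vertical above 0.5 rad) or (distance of spray from where it was at the start of the episode above 0.04 m or angle between spray's own z axis and vertical above 0.5 rad) or (distance of spare_sensor from where it was at the start of the episode above 0.04 m or angle between spare_sensor's own z axis and vertical above 0.5 rad) or (distance of tee from where it was at the start of the episode above 0.04 m or angle between tee's own z axis and vertical above 0.5 rad)).
It also fails if it takes over 72 s, if anything falls off the work surface, if the arm or the gripper's body presses on something with over 40 N, if the wrist force passes 120 N, or if a joint passes its speed limit or range.

ROBOT

A 7-joint arm with a two-finger parallel gripper is mounted at the origin on the work surface. World frame = base frame: x ahead of the robot, y to its left, z up, the work surface at z = 0. Lengths are in m, angles in degrees, forces in N, time in s.
With the tool pointing down it reaches from about 0.425 to 0.875 m from the base axis. Payload 4.7 kg.
Tool frame: the origin (TCP) lies at the very end of the fingers, on their centre line; the grasp point (between the pads) lies 19 mm behind it; z points along the fingers, y is the line along which they close (so a half turn about z gives the same grasp; the last joint's range is limited). The gripper opens to 87 mm and grips with 3 to 60 N. Pads are 19 mm wide; open, the fingers measure 117 mm over their backs; the gripper's body (75 mm by 190 mm) begins 51 mm behind the grasp point.
Start: joints at [-66.4, 18.392, -4.016, 83.108, 1.295, 78.541, -3.26], TCP at [0.252, 0.599, 0.223] pointing down, gripper open.
Joint ranges: [-163.93, 163.93], [-17.29, 119.83], [-79.2, 71.16], [3.27, 140.29], [-89.18, 269.18], [5.43, 117.66], [-154.24, 154.24]. Speed limits (degrees/s): [147.25, 147.25, 180, 180, 180, 180, 180].

INTERFACE

Orientations are given as [roll, pitch, yaw] about the fixed x, y, z axes, in that order (R = Rz(yaw) Ry(pitch) Rx(roll)).
In Python, from cell import get_obs, cams, ticket, finder gives the robot as it stands.
- The arm moves only by the shell command python3 -m creep 'ROWS' [FORCE]. ROWS is text: rows parted by semicolons, each of 5 numbers parted by spaces: the shift along the world's x, y, z in m, then the turn about the world's z in degrees, then the finger opening in m, from 0 to 0.087. A call has 1 to 8 rows; each row shifts and turns the commanded pose from where the row before left it; what a row does not reach is not made up. A row lasts 1/8 s, in which the tool goes at most 62.5 mm and 10.7 degrees, less where a joint would pass 70% of its speed; a pose out of reach is approached as far as the arm can. A call with a gripper value outside its range is refused whole. The fingers move at their own pace and stop on an object; FORCE is the grip in N (left out, the last holds). Time passes only in rows, so rows that do not move let the fingers close. It gives the time, the measured TCP pose, the force, the opening and the grip force at its end, in the units of the state.
- get_obs(): the state, without advancing time (a new reading comes with each control period).
- cams.read_camera(name): name is "side" or "top"; returns the picture (400x640x3 uint8, red, green, blue); there is no depth.
- cams.calibration(name): a dict with "fx", "fy", "cx", "cy" (pixels), "k1" (the pictures are not rectified: a ray, as slopes to the right and down, at radius r is drawn at 1 + k1 r^2 times it, then the intrinsics apply), "extrinsics" (4x4, takes a point from world to camera coordinates). Camera axes: x right, y down, z forward; pixel columns grow to the right and rows downward; lengths in m; the calibration is good to about 2 mm. A picture is of the moment at which its call begins. calibration takes no time and is no camera call.
- ticket.sign_off(): hands the job in; it is judged then, once.
Trained networks look in the newest picture that a camera, given by its name, has taken for a name from the list of things; names that differ only in an ending like _2 or _b are one class to them, and where a whole thing is asked for, a point or a joint stands for the part that bears it (a point fixed in the world has none). Each returns a list of dicts, best first, with "p" (0 to 1); they miss things now and then, are a little off and sometimes report something else, mostly with a low value. They report only what shows in the picture. A call takes as long as a camera call. They do not tell look-alikes from the thing itself.
- finder.masks_of(name, camera): "mask" (400x640 bool, what is visible of it) and "xy" ([column, row] in pixels, amid what is visible of it).
- finder.tip_of(name, camera): "xy" ([column, row] in pixels: a listed point, or the origin of a listed thing).
The state is a dict: "time_s": time; "qpos": joint angles; "joint_velocities": joint speeds; "effort": joint torques, N m; "tool_pos": TCP position; "tool_rot": TCP orientation; "force": force on the tool from outside, world axes, zero at the start; "wrist_torque": the same for the moment, N m; "grip_width": finger opening in m; "grasp_force": force on a finger pad.
Only numpy, scipy, OpenCV 4.12 (cv2) and the standard library are available. Lean on these libraries where they do the work, as an engineer would, in place of code of your own. Each camera call takes 0.05 s, during which the arm holds its last target. There are 200 camera calls.

## Working session

There is one attempt and no reset: what is moved stays moved. The work goes in short steps, Python scripts to look and compute and a shell command to move; the robot and the scene stay as the last step left them, time stands still between calls to the robot, and variables do not carry over. Pictures are saved under pics/ and viewed, at most 10 in all, crops included, and the job is handed in when it is done.

```bash
mkdir -p pics; ls; cat > h.py <<'E'
import numpy as np, cv2
from scipy.optimize import least_squares
from cell import get_obs, cams, ticket, finder
def proj(P,c):
    K=cams.calibration(c); E=np.array(K["extrinsics"]); P=np.atleast_2d(P)
    q=P@E[:3,:3].T+E[:3,3]; s=q[:,:2]/q[:,2:]; f=1+K["k1"]*(s**2).sum(1,keepdims=True)
    return s*f*[K["fx"],K["fy"]]+[K["cx"],K["cy"]]
def tri(obs):  # list of (cam,xy)
    f=lambda p: np.concatenate([proj(p,c)[0]-xy for c,xy in obs])
    r=least_squares(f,[.6,0,.05]); return r.x, np.abs(r.fun).max()
def onz(c,xy,z):
    r=least_squares(lambda p: proj([p[0],p[1],z],c)[0]-xy,[.6,0]); return r.x
E
python3 - <<'E'
from h import *
for c in("top","side"):
    im=cams.read_camera(c); cv2.imwrite(f"pics/{c}0.png",im[:,:,::-1])
    E=np.array(cams.calibration(c)["extrinsics"]); print(c,"cam pos",-E[:3,:3].T@E[:3,3], E[2,:3])
for n in["long_sleeve","short_sleeve","cup","carrier","sensor_head","seat","column_top","tube_stub","lock_tip","tray","console","long_sleeve_mid","spray","spare_sensor","tee"]:
    for c in("top","side"):
        print(n,c,[(np.round(d["xy"],1).tolist(),round(d["p"],2)) for d in finder.tip_of(n,c)][:4])
print(get_obs()["time_s"])
E
```

```text
pics
top cam pos [ 0.48476853 -0.05340342  1.13635141] [ 0.02515653 -0.01017989 -0.99963169]
side cam pos [ 0.13612183 -0.87762468  0.76731792] [ 0.35008746  0.73080901 -0.58596669]
long_sleeve top [([385.7, 170.9], 0.74), ([328.7, 157.2], 0.74), ([426.2, 176.5], 0.46)]
long_sleeve side [([341.9, 224.9], 0.86), ([358.1, 258.2], 0.84)]
short_sleeve top [([465.2, 180.3], 0.7)]
short_sleeve side [([400.2, 326.6], 0.79)]
cup top [([427.2, 174.7], 0.83), ([229.3, 137.2], 0.63), ([265.2, 152.0], 0.42), ([437.5, 124.1], 0.18)]
cup side [([376.5, 289.2], 0.6), ([316.5, 163.3], 0.3)]
carrier top [([270.2, 225.2], 0.71), ([345.0, 283.8], 0.65), ([318.6, 191.7], 0.17)]
carrier side [([235.9, 275.8], 0.9), ([266.9, 212.2], 0.81)]
sensor_head top [([230.3, 213.6], 0.75), ([334.7, 235.6], 0.63)]
sensor_head side [([257.1, 190.0], 0.63), ([276.5, 248.7], 0.58)]
seat top [([230.8, 136.6], 0.78)]
seat side [([319.0, 161.1], 0.82)]
column_top top [([214.1, 125.6], 0.61)]
column_top side [([316.9, 119.5], 0.62), ([264.9, 212.3], 0.61)]
tube_stub top [([180.7, 131.9], 0.91), ([316.9, 193.1], 0.59)]
tube_stub side [([302.3, 139.5], 0.8)]
lock_tip top [([264.9, 152.7], 0.54), ([425.4, 175.6], 0.46)]
lock_tip side [([318.9, 155.1], 0.62)]
tray top [([424.2, 178.5], 0.61)]
tray side [([389.8, 223.1], 0.63), ([375.2, 290.8], 0.6)]
console top [([229.0, 136.2], 0.64), ([423.9, 178.1], 0.22)]
console side [([317.7, 171.8], 0.67)]
long_sleeve_mid top [([330.1, 152.4], 0.83), ([387.3, 167.6], 0.78), ([213.8, 124.6], 0.39), ([349.2, 107.1], 0.2)]
long_sleeve_mid side [([358.6, 246.9], 0.9), ([341.0, 207.1], 0.59), ([316.2, 120.7], 0.57)]
spray top [([349.0, 107.8], 0.86)]
spray side [([391.2, 221.1], 0.81)]
spare_sensor top [([441.4, 122.9], 0.71)]
spare_sensor side [([433.7, 280.2], 0.88)]
tee top [([319.6, 195.2], 0.7)]
tee side [([308.9, 228.7], 0.55)]
1.6
```

View pics/top0.png

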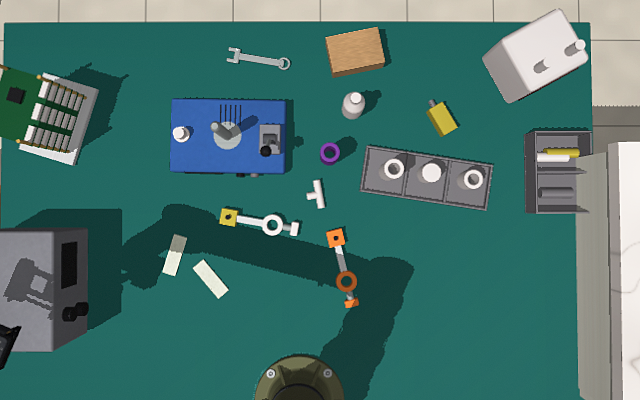

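View pics/side0.png

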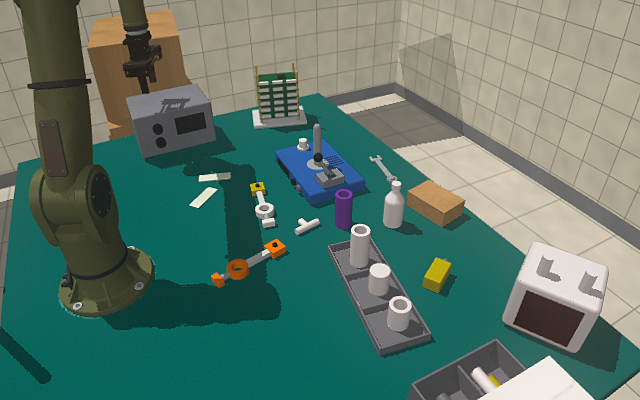

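The pictures show the following.
- **Top view:** white tubes at (394,169) and (473,179), the white cup at (431,172), a purple tube at (329,152), the white carrier hub at (272,225) with a yellow head at (229,217), and an orange carrier at (346,282). The console column foot is at (230,137), the stub at (181,133) and the lever ball at (266,150).
- **Side view:** the long white tube is at (360,245), clearly taller than the one at (400,313), and the purple one is at (343,208).

Candidates and choices:
- **Long sleeve:** white tall tube at top (394,169), not purple (329,152) or short (473,179).
- **Carrier:** white at (272,225), not orange (346,282).

Next I measure by fitting silhouettes, and check the choice in a close crop.

```bash
cat >> h.py <<'E'
def cyl(x,y,z,h,r):
    a=np.linspace(0,2*np.pi,60,endpoint=False); c=np.c_[x+r*np.cos(a),y+r*np.sin(a)]
    return np.r_[np.c_[c,0*a+z],np.c_[c,0*a+z+h]]
def ext(q): # extents along 8 directions
    a=np.arange(8)*np.pi/4; return (q@np.c_[np.cos(a),np.sin(a)].T).max(0)
def mext(m):
    ys,xs=np.nonzero(m); return ext(np.c_[xs,ys].astype(float))+0.4
def near(name,c,xy):
    ms=finder.masks_of(name,c); d=min(ms,key=lambda d:np.hypot(*(np.array(d["xy"])-xy))); return d
def fitcyl(name,h,r,guess,cs=("top","side")):
    E=[(c,mext(near(name,c,xy)["mask"])) for c,xy in guess.items()]
    f=lambda p: np.concatenate([ext(proj(cyl(*p,h,r),c))-e for c,e in E])
    s=least_squares(f,[.6,0,.02],loss="soft_l1"); return s.x,np.abs(s.fun)
E
python3 - <<'E'
from h import *
np.set_printoptions(precision=4,suppress=True)
for c in("top","side"): im=cams.read_camera(c)
for n,h,r,g in[("long_sleeve",.1,.023,dict(top=(390,169),side=(360,245))),("short_sleeve",.06,.023,dict(top=(470,179),side=(400,313))),("cup",.06,.023,dict(top=(430,173),side=(379,278)))]:
    try: x,e=fitcyl(n,h,r,g); print(n,x,np.round(e,1))
    except Exception as ex: print(n,ex)
def T(n,a,b):
    out=[]
    for c,xy in(("top",a),("side",b)):
        l=finder.tip_of(n,c); l=[d for d in l if np.hypot(*(np.array(d["xy"])-xy))<12]
        if l: out.append((c,np.array(l[0]["xy"])))
    if len(out)==2: print(n,*tri(out))
    else: print(n,"seen",out)
for n,a,b in[("long_sleeve",(386,171),(358,258)),("long_sleeve_mid",(387,168),(359,247)),("short_sleeve",(465,180),(400,327)),("cup",(427,175),(376,289)),("carrier",(270,225),(267,212)),("sensor_head",(230,214),(257,190)),("seat",(231,137),(319,161)),("column_top",(214,126),(317,120)),("tube_stub",(181,132),(302,140)),("lock_tip",(265,152),(319,155)),("tray",(424,178),(375,291)),("console",(229,136),(318,172)),("spray",(349,108),(391,221)),("tee",(320,195),(309,229)),("spare_sensor",(441,123),(434,280))]: T(n,a,b)
for n,g in[("carrier",(270,225)),("sensor_head",(230,216))]:
    d=near(n,"top",g); ys,xs=np.nonzero(d["mask"]); print(n,d["xy"],xs.min(),xs.max(),ys.min(),ys.max())
im=cams.read_camera("top")[:,:,::-1]; s=cams.read_camera("side")[:,:,::-1]
a=cv2.resize(im[90:240,160:310],(600,600),interpolation=2)
cv2.imwrite("pics/crop1.png",a)
b=cv2.resize(s[120:340,230:450],(600,600),interpolation=2); cv2.imwrite("pics/crop2.png",b)
E
```

```text
long_sleeve [ 0.5652 -0.2243  0.0058] [0.9 0.1 0.  0.1 1.  0.3 0.5 0.5 0.1 0.2 0.6 0.4 0.6 0.5 0.4 0.1]
short_sleeve [ 0.5426 -0.4186  0.0049] [1.1 0.5 0.2 0.3 0.8 1.1 0.5 0.8 0.1 0.6 1.1 1.1 0.7 0.7 0.5 0.7]
cup [ 0.5591 -0.3198  0.006 ] [0.9 0.5 0.3 0.1 1.  1.5 0.4 0.5 0.1 0.7 0.6 0.8 0.9 0.4 0.5 0.8]
long_sleeve [ 0.5697 -0.2125  0.0152] 1.0721679277235125
long_sleeve_mid seen [('side', array([359.7, 245.4]))]
short_sleeve [ 0.5468 -0.4234 -0.0095] 0.9723661156825472
cup [ 0.5583 -0.3195 -0.0028] 1.1905651652538154
carrier seen [('side', array([267.1, 215. ]))]
sensor_head [ 0.4578  0.1738 -0.0072] 0.23039222415104632
seat [0.6504 0.1674 0.0484] 0.8357653837087469
column_top [0.6519 0.1628 0.1923] 0.4540786084721731
tube_stub [0.6576 0.2834 0.0603] 0.34862693148483004
lock_tip [0.6035 0.0697 0.1315] 0.1923368100492553
tray [ 0.5451 -0.3197 -0.0051] 0.23139176532396277
console [0.6557 0.1666 0.0041] 0.4311479229032784
spray [ 0.7307 -0.1262 -0.0123] 0.6364864692623087
tee [ 0.5108 -0.0542 -0.0057] 2.3817941364424655
spare_sensor seen [('top', array([437.2, 120. ]))]
carrier [260.8, 222.9] 219 298 208 235
sensor_head [263.4, 222.0] 221 297 210 235
```

View pics/crop1.png

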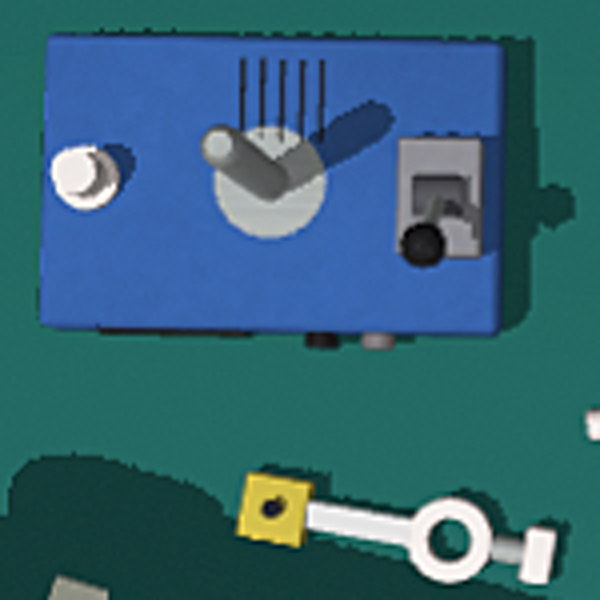

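View pics/crop2.png

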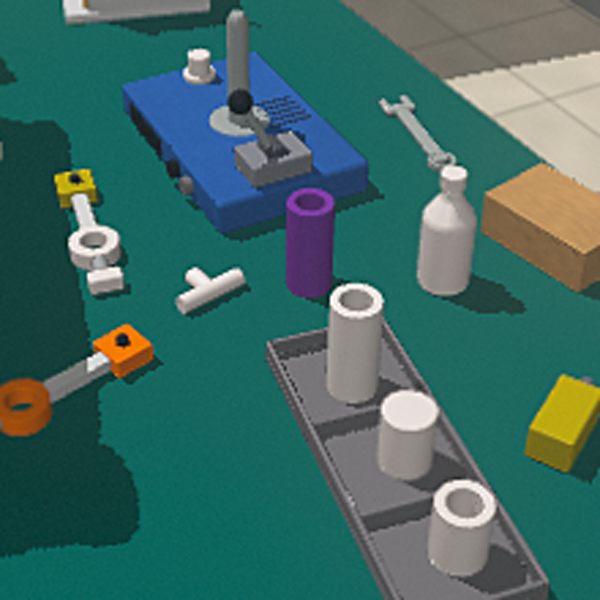

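The crops confirm the choices. In crop 2 the white tall tube, which stands in the tray compartment nearest the console, is the long sleeve, and purple stands outside the tray. In crop 1 the white carrier has its hub at full-image (272,225) and its head at (228,218). The column tip is at (215,126), the stub top at (180,133) and the ball at (265,151). Next I refine the console and carrier.

```bash
cat >> h.py <<'E'
def ext16(q):
    a=np.arange(16)*np.pi/8; return (q@np.c_[np.cos(a),np.sin(a)].T).max(0)
def rt(p,yaw,L):
    c,s=np.cos(yaw),np.sin(yaw); L=np.array(L,float); return np.c_[p[0]+c*L[:,0]-s*L[:,1],p[1]+s*L[:,0]+c*L[:,1],L[:,2]]
def box(x0,x1,y0,y1,z0,z1): return [(x,y,z) for x in(x0,x1) for y in(y0,y1) for z in(z0,z1)]
def fitmodel(L,masks,g):
    E=[]
    for c,m in masks.items(): ys,xs=np.nonzero(m); E.append((c,ext16(np.c_[xs,ys].astype(float))+.4))
    f=lambda p: np.concatenate([ext16(proj(rt(p,p[2],L),c))-e for c,e in E])
    s=least_squares(f,g,loss="soft_l1"); return s.x,np.abs(s.fun)
def big(m,xy):
    m=cv2.morphologyEx(m.astype(np.uint8),cv2.MORPH_OPEN,np.ones((3,3),np.uint8))
    n,l,st,ce=cv2.connectedComponentsWithStats(m); i=1+np.argmin(np.hypot(*(ce[1:]-xy).T)+(st[1:,4]<200)*1e3); return l==i
E
python3 - <<'E'
from h import *
np.set_printoptions(precision=4,suppress=True)
M={}
for c,xy in(("top",(229,136)),("side",(318,172))):
    im=cams.read_camera(c); hsv=cv2.cvtColor(im,cv2.COLOR_RGB2HSV)
    M[c]=big((abs(hsv[...,0].astype(int)-110)<9)&(hsv[...,1]>110)&(hsv[...,2]>40),xy); print(M[c].sum())
B=box(-.09,.09,-.14,.14,0,.04)
for k in(("top","side"),("top",),("side",)): 
    x,e=fitmodel(B,{c:M[c] for c in k},[.65,.165,0]); print("console",k,x,np.round(e,1))
hub=cyl(0,0,0,.02,.026).tolist(); L=hub+box(.09,.13,-.02,.02,0,.02)+box(-.064,-.05,-.017,.017,0,.02)
M={c:near("carrier",c,g)["mask"] for c,g in(("top",(270,225)),("side",(265,212)))}
for k in(("top","side"),("top",),("side",)): 
    x,e=fitmodel(L,{c:M[c] for c in k},[.43,.05,1.5]); print("carrier",k,x,np.round(e,1))
print("hub px",onz("top",(272.1,225.1),.02),"head px",onz("top",(228.6,217.7),.02))
print("tip",onz("top",(215,126.2),.174),tri([("top",(215,126.2)),("side",(316.6,123.9))]),"stub",onz("top",(180.2,133.2),.07))
print("hub tri",tri([("top",(272.1,225.1)),("side",(264.8,209.6))]))
o=get_obs();print(o["time_s"],o["tool_pos"],o["tool_rot"],o["force"])
E
```

```text
6828
2523
console ('top', 'side') [ 0.6526  0.1708 -0.0187] [0.1 1.  1.8 1.2 0.4 0.6 1.4 1.4 1.2 1.9 2.2 1.8 0.5 1.5 2.  0.9 1.2 1.2
 1.6 1.2 2.2 2.  1.4 1.7 1.3 1.6 1.5 1.1 2.  1.4 0.9 1.1]
console ('top',) [ 0.6522  0.1698 -0.0091] [0.2 1.5 2.1 1.2 0.  0.9 1.4 1.  0.4 1.6 1.6 1.2 0.2 1.9 2.3 1.2]
console ('side',) [ 0.6561  0.1766 -0.0374] [0.6 0.4 0.7 0.3 0.6 0.9 1.  0.3 0.4 1.3 1.9 2.1 2.9 2.6 1.3 1. ]
carrier ('top', 'side') [0.4333 0.065  1.3885] [0.4 0.4 0.4 0.7 0.8 0.2 0.5 0.6 0.5 0.9 1.4 0.9 0.3 0.1 0.7 0.6 1.3 2.4
 3.  2.1 2.1 2.6 2.6 0.9 0.9 1.4 1.7 0.4 0.5 0.8 0.9 0.2]
carrier ('top',) [0.4332 0.0643 1.396 ] [0.6 0.1 0.6 0.7 0.6 0.1 0.6 0.5 0.2 0.6 1.  0.5 0.1 0.3 1.  0.9]
carrier ('side',) [0.4349 0.0719 1.3694] [0.5 1.1 1.4 0.4 0.5 1.4 2.  0.6 0.3 1.5 2.3 1.5 1.9 2.2 2.2 0.7]
hub px [0.4324 0.0637] head px [0.4511 0.1707]
tip [0.6507 0.169 ] (array([0.6507, 0.168 , 0.1773]), np.float64(0.44038380397040555)) stub [0.6523 0.2752]
hub tri (array([0.4338, 0.0638, 0.0133]), np.float64(0.8172797123991131))
3.9 [0.2519 0.5992 0.2226] [179.995    0.0035 157.2055] [0.4309 0.2769 0.6457]
```

```bash
python3 -m creep '0.02 -0.05 0 -10 0.087;0.02 -0.05 0 -10 0.087;0.02 -0.05 0 -10 0.087;0.02 -0.05 0 -10 0.087;0.02 -0.05 0 -10 0.087;0.02 -0.05 0 -10 0.087;0.02 -0.05 0 -10 0.087;0.02 -0.05 0 -4 0.087' | tail -3
python3 -m creep '0.02 -0.05 0 0 0.087;0.02 -0.05 0 0 0.087;0.02 -0.05 0 0 0.087;0.02 -0.05 0 0 0.087;0.02 -0.05 0 0 0.087;0.02 -0.05 0 0 0.087;0.02 -0.05 0 0 0.087;0.013 -0.05 0 0 0.087'|tail -3
```

```text
force: [0.0, 1.1, -0.5]
grip_width: 0.0876
grasp_force: 0.0
force: [0.9, 0.8, 0.4]
grip_width: 0.0867
grasp_force: 0.0
```

```bash
python3 -m creep '0 -0.005 0 0 0.087;0 -0.005 0 0 0.087'
```

```text
time_s: 6.15
tool_pos: [0.5648, -0.2102, 0.2223]
tool_rot: [-180.0, -0.0, 83.2]
force: [-0.8, 1.2, -0.0]
grip_width: 0.0869
grasp_force: 0.0
```

```bash
python3 -m creep '0 -0.007 0 0 0.087;0 -0.007 -0.02 0 0.087;0 0 -0.04 0 0.087;0 0 -0.04 0 0.087;0 0 -0.03 0 0.087;0 0 -0.016 0 0.087;0 0 0 0 0.087;0 0 0 0 0.087'
python3 -m creep '0 0 0 0 0.04;0 0 0 0 0.04;0 0 0 0 0.04;0 0 0 0 0.04;0 0 0 0 0.04;0 0 0 0 0.04' 25
python3 -m creep '0 0 0.02 0 0.04;0 0 0.05 0 0.04;0 0 0.05 0 0.04;0 0 0.05 0 0.04;0 0 0.03 0 0.04;0 0 0 0 0.04'
```

```text
time_s: 7.15
tool_pos: [0.5656, -0.2251, 0.0777]
tool_rot: [179.9, 0.0, 83.2]
force: [0.6, -0.5, 0.3]
grip_width: 0.0869
grasp_force: 0.0
time_s: 7.9
tool_pos: [0.565, -0.2247, 0.0766]
tool_rot: [180.0, 0.0, 83.2]
force: [1.3, -0.2, -0.1]
grip_width: 0.0447
grasp_force: 25.0
time_s: 8.65
tool_pos: [0.5659, -0.2258, 0.2803]
tool_rot: [179.7, 0.0, 83.2]
force: [-0.6, 0.4, -2.3]
grip_width: 0.0448
grasp_force: 25.0
```

```bash
python3 -m creep '0.010 0.04 0 0 0.04;0.011 0.05 0 0 0.04;0.011 0.05 0 0 0.04;0.011 0.05 0 0 0.04;0.011 0.05 0 0 0.04;0.011 0.05 0 0 0.04;0.011 0.05 0 0 0.04;0.010 0.04 0 0 0.04'
python3 -m creep '0 0.013 0 0 0.04;0 0 0 0 0.04;0 0 0 0 0.04;0 0 0 0 0.04'
python3 - <<'E'
from h import *
np.set_printoptions(precision=4,suppress=True)
o=get_obs(); print(o["tool_pos"])
for c in("top","side"):
    im=cams.read_camera(c); cv2.imwrite(f"pics/{c}1.png",cv2.resize(im[60:210,130:330] if c=="top" else im[40:190,230:430],(800,600),interpolation=2)[:,:,::-1])
    print(c,[(d["xy"],d["p"],d["mask"].sum()) for d in finder.masks_of("long_sleeve",c)])
    t=o["tool_pos"]; print("sleeve bottom/top proj",proj([[t[0],t[1],t[2]-.071],[t[0],t[1],t[2]+.029]],c),"col tip/foot proj",proj([[.651,.168,.174],[.651,.168,.04]],c))
E
```

```text
time_s: 9.65
tool_pos: [0.65, 0.1579, 0.2748]
tool_rot: [-179.8, 0.0, 83.3]
force: [-0.4, -0.9, -2.0]
grip_width: 0.0449
grasp_force: 25.0
time_s: 10.15
tool_pos: [0.651, 0.166, 0.2769]
tool_rot: [180.0, 0.0, 83.0]
force: [-0.3, -0.5, -1.6]
grip_width: 0.0444
grasp_force: 25.0
[0.651  0.166  0.2769]
top [([417.4, 180.6], 0.71, np.int64(5294)), ([329.1, 150.5], 0.67, np.int64(275)), ([213.6, 120.5], 0.62, np.int64(218)), ([470.7, 180.9], 0.62, np.int64(354))]
sleeve bottom/top proj [[212.9166 123.4112]
 [200.1334 113.7975]] col tip/foot proj [[215.4912 126.0447]
 [228.1725 135.4963]]
side [([317.2, 97.2], 0.65, np.int64(592)), ([341.4, 210.9], 0.59, np.int64(647))]
sleeve bottom/top proj [[316.3872 115.1987]
 [315.8132  82.0486]] col tip/foot proj [[316.2599 124.9303]
 [316.9465 164.1161]]
```

View pics/side1.png

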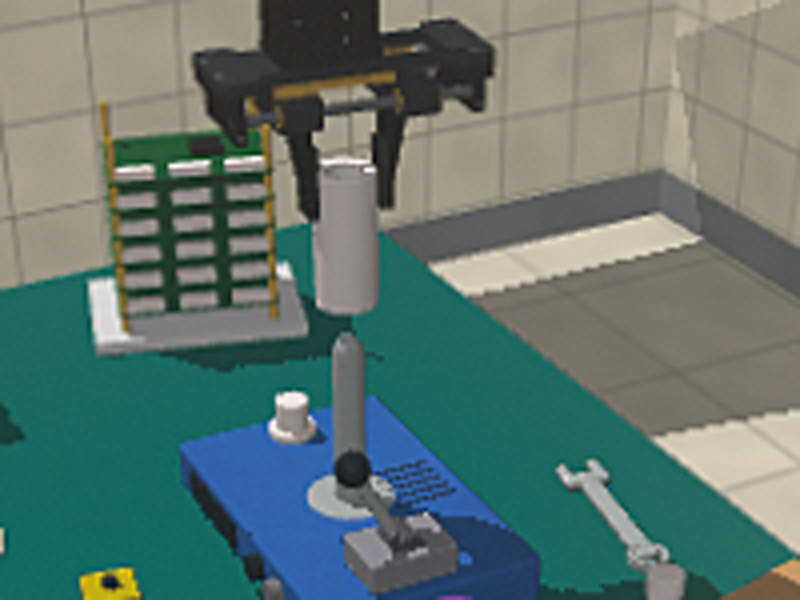

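The side crop shows the sleeve's bottom centre at about column 316.7, with the column tip at about (316.5,124) directly below, so they line up. I lower it in steps.

```bash
python3 -m creep '0 0.002 0 0 0.04;0 0 -0.015 0 0.04;0 0 -0.015 0 0.04;0 0 -0.01 0 0.04;0 0 0 0 0.04;0 0 0 0 0.04'
python3 -m creep '0 0 -0.01 0 0.04;0 0 -0.01 0 0.04;0 0 0 0 0.04;0 0 0 0 0.04'

```

```text
time_s: 11.1
tool_pos: [0.6509, 0.1703, 0.2368]
tool_rot: [180.0, -0.0, 83.2]
force: [0.9, -0.3, -1.9]
grip_width: 0.045
grasp_force: 25.0
time_s: 11.6
tool_pos: [0.6508, 0.1702, 0.2165]
tool_rot: [-180.0, 0.0, 83.2]
force: [0.8, -0.5, -2.5]
grip_width: 0.0447
grasp_force: 25.0
```

```bash
python3 -m creep '0 0 -0.02 0 0.04;0 0 -0.02 0 0.04;0 0 -0.02 0 0.04;0 0 -0.02 0 0.04;0 0 -0.015 0 0.04;0 0 0 0 0.04;0 0 0 0 0.04'
python3 -m creep '0 0 -0.004 0 0.04;0 0 -0.004 0 0.04;0 0 0 0 0.04;0 0 0 0 0.04'
```

```text
time_s: 12.48
tool_pos: [0.6507, 0.1698, 0.1216]
tool_rot: [-180.0, 0.0, 83.2]
force: [0.8, -1.1, -3.5]
grip_width: 0.0449
grasp_force: 25.0
time_s: 12.98
tool_pos: [0.6512, 0.1703, 0.1137]
tool_rot: [179.9, -0.0, 83.2]
force: [4.2, -0.9, -3.0]
grip_width: 0.0449
grasp_force: 25.0
```

```bash
python3 -m creep '0 0 -0.002 0 0.04;0 0 0 0 0.04;0 0 0 0 0.04'
python3 -m creep '0 0 -0.001 0 0.04;0 0 0 0 0.04;0 0 0 0 0.04'
python3 -m creep '0 0 -0.001 0 0.04;0 0 0 0 0.04;0 0 0 0 0.04'
```

```text
time_s: 13.35
tool_pos: [0.651, 0.1701, 0.1117]
tool_rot: [180.0, 0.0, 83.2]
force: [2.7, -2.0, -1.0]
grip_width: 0.0449
grasp_force: 25.0
time_s: 13.72
tool_pos: [0.6511, 0.1702, 0.1116]
tool_rot: [180.0, -0.0, 83.2]
force: [0.8, -2.5, 5.2]
grip_width: 0.0446
grasp_force: 25.0
time_s: 14.1
tool_pos: [0.6511, 0.1702, 0.1115]
tool_rot: [180.0, -0.0, 83.2]
force: [-0.6, -2.7, 9.7]
grip_width: 0.0445
grasp_force: 25.0
```

```bash
python3 -m creep '0 0 0.001 0 0.04;0 0 0 0 0.087;0 0 0 0 0.087;0 0 0 0 0.087;0 0 0 0 0.087;0 0 0.02 0 0.087;0 0 0.04 0 0.087;0 0 0.04 0 0.087'
python3 -m creep '-0.03 -0.015 0.02 -3.3 0.087;-0.05 -0.025 0 0 0.087;-0.05 -0.025 0 0 0.087;-0.05 -0.025 0 0 0.087;-0.035 -0.016 0 0 0.087;0 0 -0.04 0 0.087;0 0 -0.04 0 0.087;0 0 0 0 0.087'
python3 - <<'E'
from h import *
np.set_printoptions(precision=4,suppress=True)
M={}
for c in("top","side"): im=cams.read_camera(c)
for c,xy in(("side",(316,140)),("top",(220,128))):
    print(c,[(d["xy"],round(d["p"],2)) for d in finder.tip_of("long_sleeve_mid",c)],proj([[.651,.17,.09]],c))
cv2.imwrite("pics/side2.png",cv2.resize(cams.read_camera("side")[80:260,200:440],(800,600),interpolation=2)[:,:,::-1])
d=finder.masks_of("carrier","top"); print([(x["xy"],round(x["p"],2),x["mask"].sum()) for x in d])
E
```

```text
time_s: 15.1
tool_pos: [0.651, 0.1702, 0.2132]
tool_rot: [179.9, -0.0, 83.2]
force: [0.5, -0.2, 0.3]
grip_width: 0.0867
grasp_force: 0.0
time_s: 16.1
tool_pos: [0.4342, 0.0634, 0.1497]
tool_rot: [-179.8, 0.1, 79.9]
force: [0.5, 0.3, 0.0]
grip_width: 0.0869
grasp_force: 0.0
side [([341.7, 208.5], 0.82), ([315.2, 149.6], 0.6)] [[316.4015 149.7092]]
top [([326.9, 151.7], 0.85), ([221.1, 130.8], 0.63)] [[222.9549 132.2542]]
[([343.1, 273.0], 0.84, np.int64(789)), ([291.4, 227.8], 0.61, np.int64(197))]
```

View pics/side2.png

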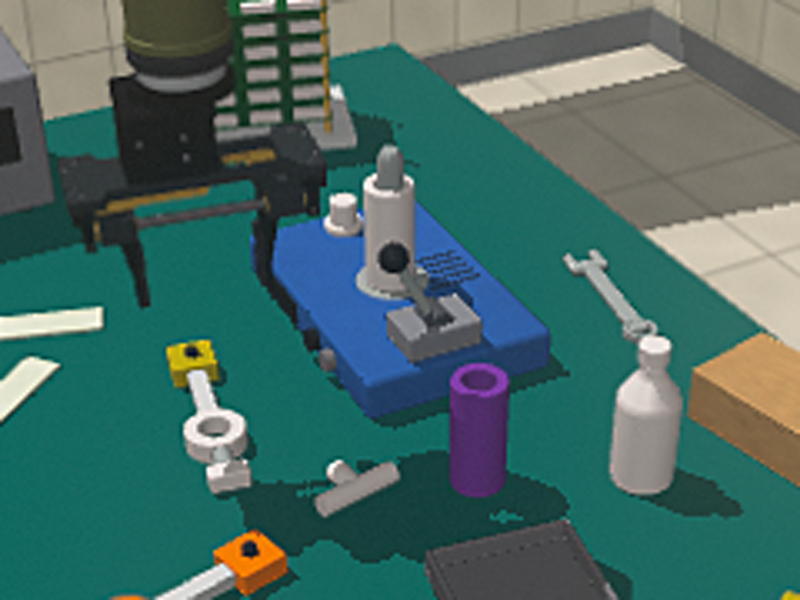

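The sleeve stands on the deck around the column, at side pixel (316,150). The carrier lies untouched under the open fingers with its hub at (264,210). I go down for the carrier.

```bash
python3 -m creep '-0.001 0.001 -0.04 0 0.087;0 0 -0.04 0 0.087;0 0 -0.03 0 0.087;0 0 -0.02 0 0.087;0 0 -0.008 0 0.087;0 0 0 0 0.087;0 0 0 0 0.087'
python3 -m creep '0 0 -0.003 0 0.087;0 0 0 0 0.087'
```

```text
time_s: 17.27
tool_pos: [0.4358, 0.0656, 0.0136]
tool_rot: [179.9, -0.1, 79.9]
force: [-0.2, 0.3, -0.2]
grip_width: 0.0873
grasp_force: 0.0
time_s: 17.52
tool_pos: [0.4349, 0.0653, 0.0098]
tool_rot: [180.0, -0.0, 79.9]
force: [-0.4, 0.0, 0.4]
grip_width: 0.087
grasp_force: 0.0
```

```bash
python3 -m creep '-0.001 -0.0005 -0.006 0 0.087;0 0 0 0 0.087;0 0 0 0 0.045;0 0 0 0 0.045;0 0 0 0 0.045;0 0 0 0 0.045;0 0 0 0 0.045' 35
python3 -m creep '0 0 0.02 0 0.045;0 0 0.04 0 0.045;0 0 0.06 0 0.045;0 0 0.06 0 0.045;0 0 0.05 0 0.045;0 0 0 0 0.045;0 0 0 0 0.045'
```

```text
time_s: 18.4
tool_pos: [0.434, 0.0648, 0.0037]
tool_rot: [180.0, -0.0, 79.9]
force: [-0.4, 0.0, -0.6]
grip_width: 0.0516
grasp_force: 35.0
time_s: 19.27
tool_pos: [0.4329, 0.0645, 0.2323]
tool_rot: [-179.9, 0.1, 79.9]
force: [0.5, 0.7, -3.8]
grip_width: 0.0514
grasp_force: 35.0
```

```bash
python3 - <<'E'
from h import *
np.set_printoptions(precision=4,suppress=True)
o=get_obs(); t=np.array(o["tool_pos"]); print(t,o["tool_rot"],o["wrist_torque"])
im={c:cams.read_camera(c) for c in("top","side")}
z=t[2]-.004
# head: yellow blob near expected
for c in im:
    p=proj([*(t[:2]+.11*np.array([np.cos(1.395),np.sin(1.395)])),z+.01],c)[0]; h=cv2.cvtColor(im[c],cv2.COLOR_RGB2HSV)
    m=(abs(h[...,0].astype(int)-26)<6)&(h[...,1]>120)&(h[...,2]>60); l=big(m,p); ys,xs=np.nonzero(l); print(c,"expect",p,"yellow",xs.mean(),ys.mean(),len(xs))
    if c=="top": q=onz(c,(xs.mean(),ys.mean()),z+.018); print("head",q,"rel",q-t[:2],np.degrees(np.arctan2(*(q-t[:2])[::-1])))
s=im["side"]; cv2.imwrite("pics/side3.png",cv2.resize(s[60:240,170:410],(800,600),interpolation=2)[:,:,::-1])
E
```

```text
[0.4329 0.0645 0.2323] [-179.8924    0.0547   79.9149] [-0.1066  0.0811  0.0155]
top expect [205.3336 220.5769] yellow 441.47610921501706 118.79522184300342 586
head [ 0.652  -0.2956] rel [ 0.2191 -0.3602] -58.68836277897652
side expect [248.6903 119.0508] yellow 436.43130990415335 274.6597444089457 626
```

View pics/side3.png

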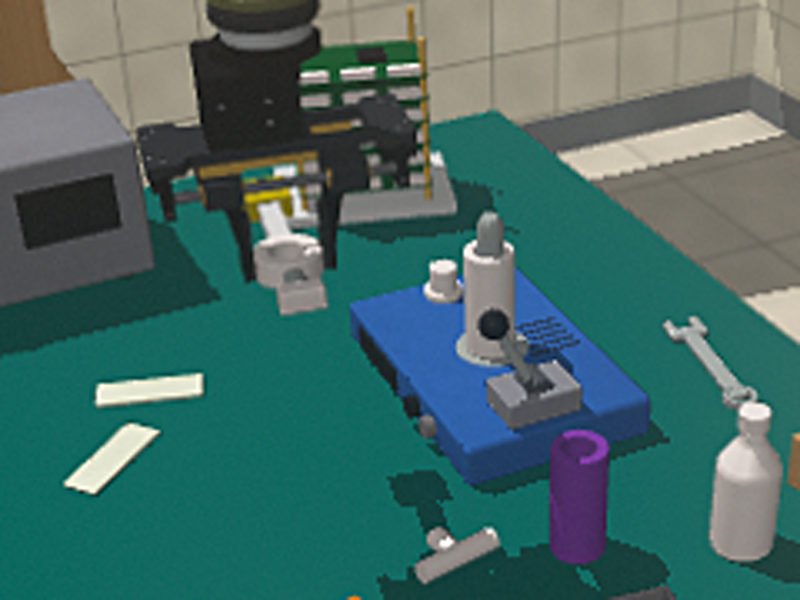

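The picture shows the carrier held level, hub at about (256,139) and head behind it at (250,119). I carry it over the column and turn it +9.5°.

```bash
python3 -m creep '0.03 0.015 0.02 5 0.045;0.045 0.022 0 4.5 0.045;0.05 0.025 0 0 0.045;0.05 0.025 0 0 0.045;0.03 0.012 0 0 0.045;0.013 0.006 0 0 0.045;0 0 0 0 0.045;0 0 0 0 0.045'
python3 - <<'E'
from h import *
np.set_printoptions(precision=4,suppress=True)
s=cams.read_camera("side"); o=get_obs(); t=np.array(o["tool_pos"]); print(t,o["tool_rot"])
cv2.imwrite("pics/side4.png",cv2.resize(s[50:200,230:430],(800,600),interpolation=2)[:,:,::-1])
print(proj([t[0],t[1],t[2]-.004],"side"),proj([.651,.17,.174],"side"))
E
```

```text
time_s: 20.38
tool_pos: [0.651, 0.1691, 0.2523]
tool_rot: [-179.9, 0.1, 89.4]
force: [-0.1, -0.5, -2.3]
grip_width: 0.0514
grasp_force: 35.0
[0.651  0.1691 0.2529] [-179.9154    0.0281   89.3686]
[[315.6714 100.9   ]] [[315.951  124.6539]]
```

View pics/side4.png

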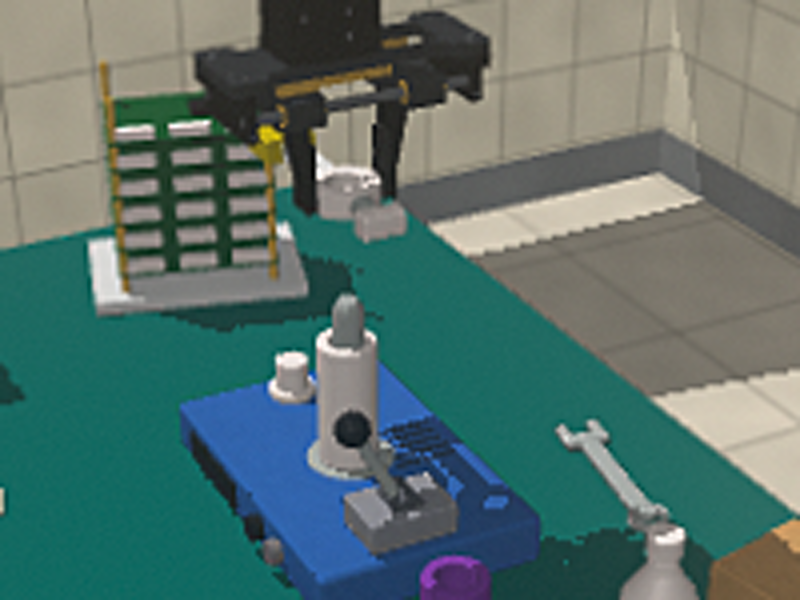

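The hub centre and the column tip share side column 347 in the crop, which is 316.8 in the full image, so they are aligned. I lower the carrier.

```bash
python3 -m creep '0 0 -0.03 0 0.045;0 0 -0.03 0 0.045;0 0 -0.02 0 0.045;0 0 -0.01 0 0.045;0 0 0 0 0.045;0 0 0 0 0.045'
python3 -m creep '0 0 -0.008 0 0.045;0 0 -0.006 0 0.045;0 0 0 0 0.045;0 0 0 0 0.045'
```

```text
time_s: 21.18
tool_pos: [0.6524, 0.1697, 0.1647]
tool_rot: [179.9, -0.0, 89.4]
force: [0.1, -0.3, -1.7]
grip_width: 0.0514
grasp_force: 35.0
time_s: 21.68
tool_pos: [0.6519, 0.1697, 0.1496]
tool_rot: [180.0, 0.0, 89.4]
force: [0.3, -0.8, -1.5]
grip_width: 0.0513
grasp_force: 35.0
```

```bash
python3 -m creep '0 0 -0.003 0 0.045;0 0 0 0 0.045;0 0 0 0 0.045'
python3 -m creep '0 0 -0.002 0 0.045;0 0 0 0 0.045;0 0 0 0 0.045'
python3 -m creep '0 0 -0.001 0 0.045;0 0 0 0 0.045;0 0 0 0 0.045'
```

```text
time_s: 22.05
tool_pos: [0.6519, 0.1698, 0.1466]
tool_rot: [180.0, -0.0, 89.4]
force: [0.4, 0.2, -1.8]
grip_width: 0.0512
grasp_force: 35.0
time_s: 22.42
tool_pos: [0.6518, 0.1698, 0.1446]
tool_rot: [180.0, 0.0, 89.4]
force: [0.4, 0.4, -2.1]
grip_width: 0.0516
grasp_force: 35.0
time_s: 22.8
tool_pos: [0.6519, 0.1698, 0.1438]
tool_rot: [180.0, -0.0, 89.4]
force: [0.4, 0.3, -0.8]
grip_width: 0.0518
grasp_force: 35.0
```

```bash
python3 -m creep '0 0 -0.001 0 0.045;0 0 0 0 0.045;0 0 0 0 0.045'
python3 -m creep '0 0 0 0 0.087;0 0 0 0 0.087;0 0 0 0 0.087;0 0 0 0 0.087;0 0 0.03 0 0.087;0 0 0.04 0 0.087;0 0 0.02 0 0.087'
python3 -m creep '-0.009 -0.04 0 -6 0.087;-0.01 -0.055 0 0 0.087;-0.01 -0.055 0 0 0.087;-0.01 -0.055 0 0 0.087;-0.01 -0.055 0 0 0.087;-0.01 -0.055 0 0 0.087;-0.01 -0.055 0 0 0.087;-0.01 -0.055 0 0 0.087'
python3 -m creep '-0.01 -0.045 0 0 0.087;-0.004 -0.02 0 0 0.087;0 0 0 0 0.087;0 0 0 0 0.087'
python3 - <<'E'
from h import *
np.set_printoptions(precision=4,suppress=True)
for c in("top","side"):
    im=cams.read_camera(c)
    for n in("carrier","sensor_head","long_sleeve_mid"): print(c,n,[(np.round(d["xy"],1),round(d["p"],2)) for d in finder.tip_of(n,c)])
    print(proj([[.651,.1695,.14],[.652,.279,.15],[.651,.1695,.09]],c))
    if c=="side": cv2.imwrite("pics/side5.png",cv2.resize(im[60:270,230:510],(800,600),interpolation=2)[:,:,::-1])
o=get_obs(); print(o["tool_pos"])
E
```

```text
time_s: 23.18
tool_pos: [0.6521, 0.1698, 0.1437]
tool_rot: [180.0, -0.0, 89.4]
force: [-1.2, -0.4, 5.3]
grip_width: 0.0509
grasp_force: 35.0
time_s: 24.05
tool_pos: [0.6527, 0.1696, 0.2349]
tool_rot: [179.8, -0.0, 89.4]
force: [0.2, 0.0, -0.4]
grip_width: 0.0869
grasp_force: 0.0
time_s: 25.05
tool_pos: [0.5722, -0.2566, 0.2321]
tool_rot: [-180.0, -0.0, 83.4]
force: [-0.3, 0.4, -0.8]
grip_width: 0.0873
grasp_force: 0.0
time_s: 25.55
tool_pos: [0.5595, -0.3186, 0.2321]
tool_rot: [-180.0, -0.1, 83.5]
force: [0.2, 0.4, 0.7]
grip_width: 0.087
grasp_force: 0.0
top carrier [(array([218.5, 129.7]), 0.97), (array([346.5, 281.2]), 0.58)]
top sensor_head [(array([334. , 236.7]), 0.67), (array([167.9, 124.4]), 0.56)]
top long_sleeve_mid [(array([427.3, 173.3]), 0.68), (array([325.6, 154.7]), 0.58), (array([219.9, 129.2]), 0.42), (array([318.2, 195.8]), 0.37)]
[[218.3499 128.6845]
 [167.182  127.642 ]
 [223.1709 132.2535]]
side carrier [(array([235.3, 271.8]), 0.93), (array([317.7, 137.4]), 0.58)]
side sensor_head [(array([315., 135.]), 0.68), (array([274.4, 248.4]), 0.62), (array([301. , 121.9]), 0.56)]
side long_sleeve_mid [(array([343. , 207.4]), 0.94), (array([315.9, 149.2]), 0.69), (array([390.5, 223.6]), 0.56)]
[[316.2135 135.0784]
 [300.6937 117.4825]
 [316.476  149.7828]]
[ 0.5591 -0.3197  0.2326]
```

View pics/side5.png

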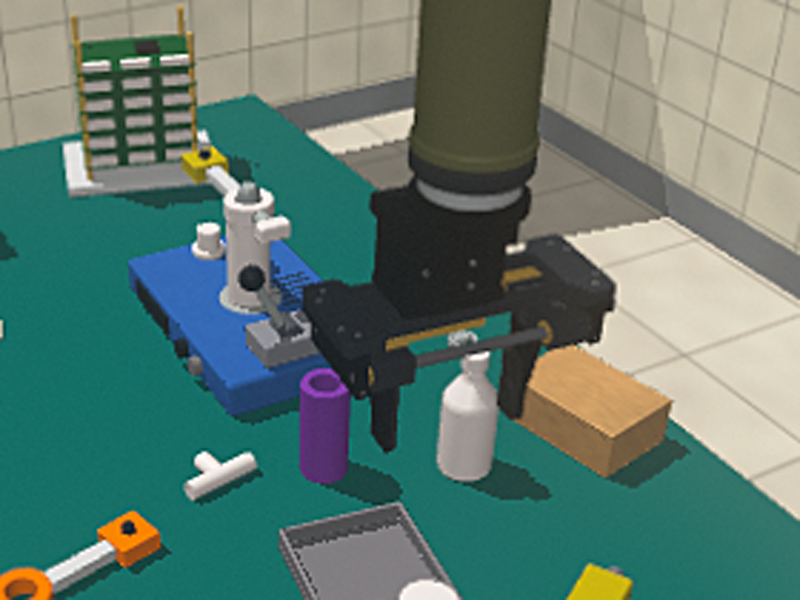

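The carrier sits on the sleeve, hub at about (317,137) and head at (302,118) directly over the stub. Next is the cup.

```bash
python3 -m creep '0 0 -0.05 0 0.087;0 0 -0.05 0 0.087;0 0 -0.05 0 0.087;0 0 -0.03 0 0.087;0 0 -0.014 0 0.087;0 0 0 0 0.087;0 0 0 0 0.087'
python3 -m creep '0 0 -0.006 0 0.087;0 0 0 0 0.087;0 0 0 0 0.04;0 0 0 0 0.04;0 0 0 0 0.04;0 0 0 0 0.04;0 0 0 0 0.04' 30
python3 -m creep '0 0 0.02 0 0.04;0 0 0.05 0 0.04;0 0 0.05 0 0.04;0 0 0.06 0 0.04;0 0 0.04 0 0.04;0 0 0 0 0.04;0 0 0 0 0.04'
```

```text
time_s: 26.82
tool_pos: [0.5598, -0.321, 0.0402]
tool_rot: [179.9, 0.1, 83.4]
force: [0.2, -0.0, 0.1]
grip_width: 0.0867
grasp_force: 0.0
time_s: 27.7
tool_pos: [0.5589, -0.3203, 0.0326]
tool_rot: [180.0, 0.0, 83.4]
force: [0.5, 0.2, -0.3]
grip_width: 0.0455
grasp_force: 15.6
time_s: 28.58
tool_pos: [0.5584, -0.32, 0.2525]
tool_rot: [-180.0, -0.0, 83.4]
force: [-0.1, -0.2, -1.4]
grip_width: 0.0451
grasp_force: 30.0
```

```bash
python3 -m creep '0.009 0.04 0 0 0.04;0.01 0.055 0 0 0.04;0.01 0.055 0 0 0.04;0.01 0.055 0 0 0.04;0.01 0.055 0 0 0.04;0.01 0.055 0 0 0.04;0.01 0.055 0 0 0.04;0.01 0.055 0 0 0.04' >/dev/null
python3 -m creep '0.01 0.045 0 0 0.04;0.0045 0.02 0 0 0.04;0 0 0 0 0.04;0 0 0 0 0.04;0 0 0 0 0.04'
python3 - <<'E'
from h import *
s=cams.read_camera("side"); cv2.imwrite("pics/side6.png",cv2.resize(s[50:200,230:430],(800,600),interpolation=2)[:,:,::-1])
print(get_obs()["tool_pos"])
E
```

```text
time_s: 30.2
tool_pos: [0.6525, 0.1668, 0.253]
tool_rot: [180.0, 0.0, 83.2]
force: [0.3, -0.8, -1.2]
grip_width: 0.0459
grasp_force: 30.0
[0.65244597 0.16735919 0.25303206]
```

View pics/side6.png

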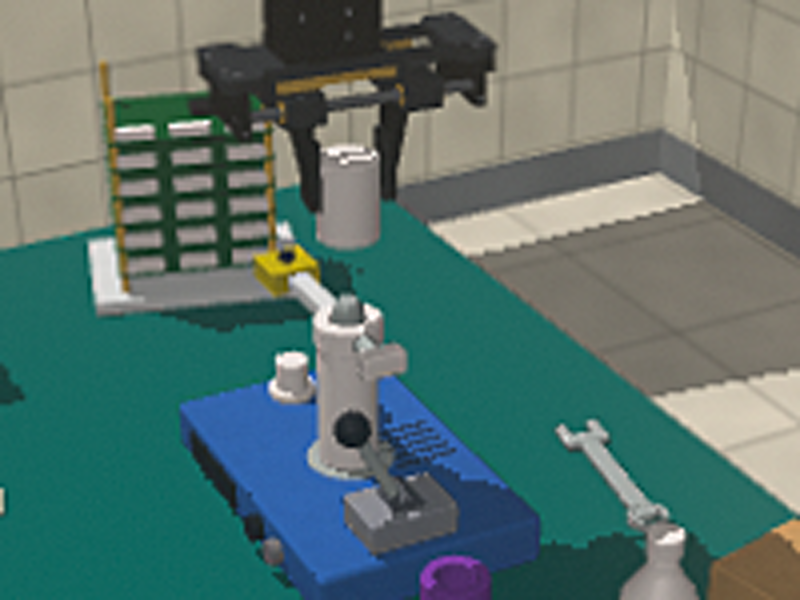

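The cup, at column (317,104), hangs straight over the column tip at (316.5,125). It sits about half a pixel right, so I shift it 2 mm in y and lower it.

```bash
python3 -m creep '0 0.0025 0 0 0.04;0 0 -0.02 0 0.04;0 0 -0.02 0 0.04;0 0 -0.008 0 0.04;0 0 0 0 0.04;0 0 0 0 0.04'
python3 -m creep '0 0 -0.006 0 0.04;0 0 -0.006 0 0.04;0 0 0 0 0.04;0 0 0 0 0.04'
```

```text
time_s: 31.0
tool_pos: [0.6527, 0.1722, 0.2051]
tool_rot: [179.9, -0.0, 83.4]
force: [0.0, 0.2, -1.2]
grip_width: 0.0453
grasp_force: 30.0
time_s: 31.5
tool_pos: [0.6523, 0.1714, 0.1923]
tool_rot: [-180.0, 0.1, 83.4]
force: [0.3, -2.4, -2.6]
grip_width: 0.0455
grasp_force: 30.0
```

```bash
python3 -m creep '0 -0.001 -0.002 0 0.04;0 0 0 0 0.04;0 0 0 0 0.04'
python3 -m creep '0 0 -0.002 0 0.04;0 0 0 0 0.04;0 0 0 0 0.04'
python3 -m creep '0 0 -0.001 0 0.04;0 0 0 0 0.04;0 0 0 0 0.04'
```

```text
time_s: 31.88
tool_pos: [0.6524, 0.1713, 0.1906]
tool_rot: [180.0, 0.0, 83.4]
force: [0.4, -0.8, -1.6]
grip_width: 0.0449
grasp_force: 30.0
time_s: 32.25
tool_pos: [0.6524, 0.1712, 0.1886]
tool_rot: [180.0, 0.0, 83.4]
force: [0.7, -1.2, -2.7]
grip_width: 0.0454
grasp_force: 30.0
time_s: 32.62
tool_pos: [0.6524, 0.1712, 0.1877]
tool_rot: [180.0, -0.0, 83.4]
force: [1.1, -2.2, -0.9]
grip_width: 0.0454
grasp_force: 30.0
```

```bash
python3 -m creep '0 0 -0.001 0 0.04;0 0 0 0 0.04;0 0 0 0 0.04'
python3 -m creep '0 0 -0.001 0 0.04;0 0 0 0 0.04;0 0 0 0 0.04'
```

```text
time_s: 33.0
tool_pos: [0.6525, 0.1711, 0.1876]
tool_rot: [180.0, -0.0, 83.4]
force: [-1.3, -1.4, 5.7]
grip_width: 0.0454
grasp_force: 30.0
time_s: 33.38
tool_pos: [0.6526, 0.1711, 0.1875]
tool_rot: [179.9, -0.1, 83.4]
force: [-3.2, -2.5, 9.3]
grip_width: 0.0454
grasp_force: 30.0
```

The cup is home: z is unchanged and the contact force rises to 9 N. I release it, rise clear and go behind the lever ball with closed fingers.

```bash
python3 -m creep '0 0 0.002 0 0.04;0 0 0 0 0.087;0 0 0 0 0.087;0 0 0 0 0.087;0 0 0 0 0.087;0 0 0.03 0 0.087;0 0 0.04 0 0.087;0 0 0.01 0 0.087'
python3 -m creep '0 0 0 6 0;-0.03 -0.035 0 0 0;-0.035 -0.035 0 0 0;-0.034 -0.035 0 0 0;0 0 0 0 0;0 0 0 0 0'
python3 - <<'E'
from h import *
np.set_printoptions(precision=4,suppress=True)
t=cams.read_camera("top");s=cams.read_camera("side"); cv2.imwrite("pics/side7.png",cv2.resize(s[50:200,230:430],(800,600),interpolation=2)[:,:,::-1])
for c in("top","side"):
    for n in("cup","lock_tip"): print(c,n,[(np.round(d["xy"],1),round(d["p"],2)) for d in finder.tip_of(n,c)])
    print(proj([[.652,.1697,.16],[.602,.066,.132]],c))
print(get_obs()["tool_pos"],get_obs()["grip_width"])
E
```

```text
time_s: 34.38
tool_pos: [0.6537, 0.1712, 0.2707]
tool_rot: [179.7, -0.1, 83.4]
force: [0.7, -0.6, -0.2]
grip_width: 0.0869
grasp_force: 0.0
time_s: 35.12
tool_pos: [0.5533, 0.0671, 0.2674]
tool_rot: [180.0, -0.1, 89.4]
force: [0.1, 1.0, 0.3]
grip_width: 0.0349
grasp_force: 0.0
top cup []
top lock_tip [(array([318.8, 196.9]), 0.36), (array([170.6, 123.9]), 0.31)]
[[216.1929 126.6952]
 [265.7123 151.0924]]
side cup [(array([313.4, 128.8]), 0.74), (array([308.5, 228.4]), 0.49)]
side lock_tip [(array([317.8, 158.7]), 0.66), (array([394.4, 324.6]), 0.65), (array([372. , 293.3]), 0.3)]
[[316.3801 128.9189]
 [317.2315 157.4961]]
[0.5537 0.0669 0.2672] 0.010892017265773234
```

View pics/side7.png

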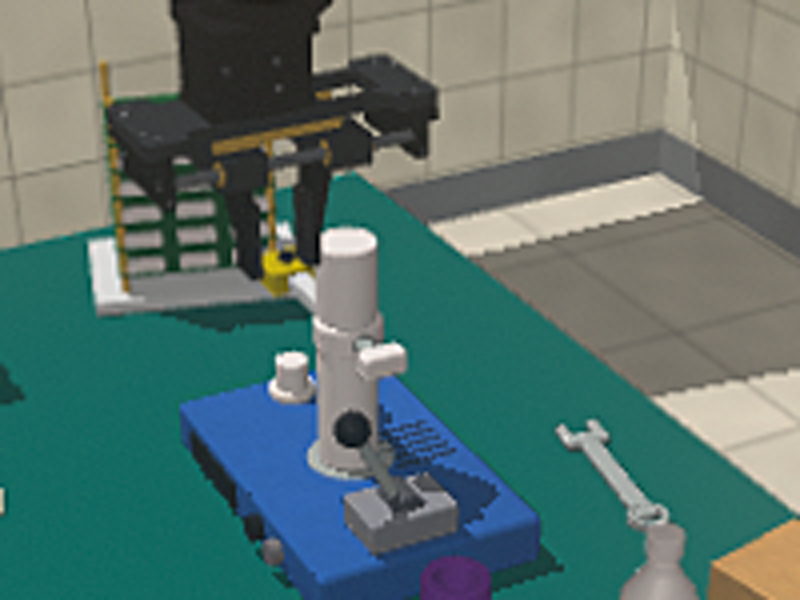

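The cup sits squarely on the hub, at side (317,120), and the lever ball is still at (318,157). That view was my eleventh, one over the limit of 10, so from here I check by numbers only. Now I go down and push the lever.

```bash
python3 -m creep '0 0 -0.04 0 0;0 0 -0.04 0 0;0 0 -0.04 0 0;0 0 -0.029 0 0;0 0 0 0 0;0 0 0 0 0'
python3 -m creep '0.015 0 0 0 0;0.015 0 0 0 0;0.015 0 0 0 0;0.015 0 0 0 0;0.012 0 0 0 0;0 0 0 0 0'
```

```text
time_s: 36.17
tool_pos: [0.5543, 0.0663, 0.1197]
tool_rot: [179.9, 0.0, 89.4]
force: [0.2, -0.2, 0.1]
grip_width: 0.0007
grasp_force: 0.0
time_s: 36.92
tool_pos: [0.6264, 0.066, 0.1185]
tool_rot: [179.9, 0.1, 89.4]
force: [1.4, 0.1, 0.8]
grip_width: 0.0007
grasp_force: 0.0
```

```bash
python3 -m creep '0.008 0 0 0 0;0.008 0 0 0 0;0 0 0 0 0'
python3 -m creep '0.005 0 0 0 0;0 0 0 0 0;0 0 0 0 0'
```

```text
time_s: 37.3
tool_pos: [0.6419, 0.0663, 0.1186]
tool_rot: [180.0, 0.0, 89.4]
force: [0.7, -0.7, 1.2]
grip_width: 0.0003
grasp_force: 0.0
time_s: 37.67
tool_pos: [0.6465, 0.0663, 0.1187]
tool_rot: [180.0, -0.0, 89.4]
force: [0.7, 0.1, 0.6]
grip_width: 0.0003
grasp_force: 0.0
```

```bash
python3 -m creep '0.004 0 0 0 0;0 0 0 0 0;0 0 0 0 0' | sed -n 2,4p
python3 -m creep '0.004 0 0 0 0;0 0 0 0 0;0 0 0 0 0'| sed -n 2,4p
python3 - <<'E'
from h import *
s=cams.read_camera("side")
print([(np.round(d["xy"],1),round(d["p"],2)) for d in finder.tip_of("lock_tip","side")],proj([[.602,.066,.132],[.678,.066,.132]],"side"))
E
```

```text
tool_pos: [0.6505, 0.0663, 0.1186]
tool_rot: [180.0, 0.0, 89.4]
force: [-0.5, -0.8, -0.3]
tool_pos: [0.6546, 0.0663, 0.1187]
tool_rot: [180.0, 0.0, 89.4]
force: [-0.6, -0.5, -0.5]
[(array([372.4, 290.3]), 0.59), (array([342.9, 148.7]), 0.44)] [[317.23146422 157.49612978]
 [341.38675496 150.88501443]]
```

```bash
python3 -m creep '0.003 0 0 0 0;0 0 0 0 0;0 0 0 0 0' | sed -n 2,4p
python3 -m creep '0.003 0 0 0 0;0 0 0 0 0;0 0 0 0 0'| sed -n 2,4p
```

```text
tool_pos: [0.657, 0.0663, 0.1184]
tool_rot: [-180.0, 0.0, 89.4]
force: [-1.3, -0.1, 0.7]
tool_pos: [0.6573, 0.0663, 0.1183]
tool_rot: [-179.6, -0.0, 89.4]
force: [-9.7, -0.3, 5.2]
```

The lever is at its stop: TCP x stalled with a 9.7 N reaction. I back off, rise and check everything numerically.

```bash
python3 -m creep '-0.02 0 0 0 0;-0.04 0 0 0 0;-0.04 0 0 0 0;0 0 0.04 0 0;0 0 0.05 0 0;-0.04 -0.05 0.05 0 0;-0.04 -0.05 0 0 0;0 0 0 0 0'
python3 - <<'E'
from h import *
np.set_printoptions(precision=4,suppress=True)
im={c:cams.read_camera(c) for c in("top","side")}
for n,P in(("cup",[.652,.17,.16]),("carrier",[.652,.17,.14]),("sensor_head",[.653,.28,.15]),("tube_stub",[.653,.2755,.07]),("long_sleeve_mid",[.652,.17,.09]),("lock_tip",[.678,.066,.132])):
    for c in im:
        p=proj(P,c)[0]; l=finder.tip_of(n,c); l=[(np.round(np.array(d["xy"])-p,1),round(d["p"],2)) for d in l if np.hypot(*(np.array(d["xy"])-p))<30]; print(n,c,p,"diff",l)
for c in im:  # dark ball
    p=proj([.678,.066,.132],c)[0].astype(int); g=im[c].max(2); w=g[p[1]-15:p[1]+15,p[0]-22:p[0]+22]; ys,xs=np.nonzero(w<45); print(c,"dark centroid",xs.mean()+p[0]-22,ys.mean()+p[1]-15,len(xs),"exp",p)
o=get_obs(); print(o["time_s"],o["tool_pos"],o["force"])
E
```

```text
time_s: 40.28
tool_pos: [0.4896, -0.0256, 0.2484]
tool_rot: [179.8, -0.3, 89.0]
force: [1.4, 1.1, 0.6]
grip_width: 0.0006
grasp_force: 0.0
cup top [216.0541 126.6956] diff [(array([0. , 1.2]), 0.76)]
cup side [316.334 128.877] diff [(array([-3. ,  2.5]), 0.77)]
carrier top [218.1245 128.2342] diff [(array([1.6, 1.4]), 0.81)]
carrier side [316.4404 134.9306] diff [(array([2.3, 1.1]), 0.53)]
sensor_head top [166.7271 127.188 ] diff [(array([ 1.6, -1.5]), 0.98)]
sensor_head side [300.8484 117.2898] diff [(array([ 3.4, -1.4]), 0.74)]
tube_stub top [180.0542 132.8939] diff [(array([ 0.3, -3.5]), 0.71)]
tube_stub side [302.3143 140.4073] diff [(array([-0.3,  0.1]), 0.58), (array([15.1, 10.2]), 0.19)]
long_sleeve_mid top [222.956  131.8244] diff [(array([-1.3,  1.7]), 0.69)]
long_sleeve_mid side [316.698 149.63 ] diff [(array([-1.2,  1.6]), 0.66)]
lock_tip top [265.705  117.0741] diff [(array([-1.8,  1.2]), 0.42)]
lock_tip side [341.3868 150.885 ] diff [(array([ 2. , -1.4]), 0.6)]
top dark centroid 265.9673913043478 116.52173913043478 92 exp [265 117]
side dark centroid 342.2894736842105 151.73684210526315 38 exp [341 150]
40.975 [ 0.4906 -0.021   0.2469] [-0.5746 -0.0836  0.615 ]
```

All parts check out where they belong, so I hand in.

```bash
python3 -c "
from cell import ticket
print(ticket.sign_off())"
```

```text
the job is handed in; nothing more can be done
None
```

The job is handed in at about 41 s: sleeve, carrier (head over the stub) and cup are home on the column and the lever is thrown to its stop, confirmed by contact forces and camera checks, though sign-off returned no verdict and I viewed 11 pictures, one over the limit of 10.

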